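Release a battery pack from the chute and dock it in the tester

TASK

Twist the orange spring-return knob on the roller chute clockwise right to its stop and hold it there until the battery pack has rolled down to the foot of the chute, then let go so that the knob springs back. Lift the pack out by its front (contact) end, set it down flat on the bench and let go of it, then take it again by its blue rear end and slide it contacts-first, squarely and all the way into the white tester's bay until it meets the back stop. Let go of it there, and leave the glue bottle, the hex keys and the tape roll where they are.

Things in the scene. Friction and masses are not known exactly. Their poses are not given: they have to be found in the camera images.
- chute: Fixed aluminium roller chute, 320 x 66 mm, left or right on the bench, yaw within 0.2 rad. Origin on the bench under its middle (the gate); x points uphill from foot to magazine, z up. The roller bed rises towards +x at 0.244 rad: 75 mm high at x = 0, 38 mm at the foot. Side plates 62 mm apart (middles), 4 thick, stand 39 above the bed, but along the last 60 mm at the foot they end 2 mm below it.
- chute_foot (a point): Middle of the foot stop's inner face at bed height (chute x = -147 mm); axes parallel to the chute's. The stop reaches 15 mm above the bed. The pack has arrived when its front end rests here; only its front 60 mm is then free at the sides for fingers.
- knob_grip (a point): Centre of the orange knob's bar handle, on its vertical turning axis, 148 mm above the bench, on a grey 46 x 46 mm tower 112 mm high at chute x = -5, y = -90 mm. The bar is 60 long (x of this frame, turns with the knob), 14 thick (y), from 128 to 164 mm above the bench; at rest it lies along the chute. Chute and pack nearby stay below 145 mm.
- knob (a joint): Knob angle, rad: 0 at rest, grows clockwise seen from above, hard stop at 1.2. A spring drives it back: 0.036 N m at rest, 0.11 at the stop. Turning lowers the orange gate 23 mm per rad; the pack is freed from about 0.9 rad and rolls down in about one second. The gate rises again with the knob's return.
- pack: Loose battery pack, a grey block 120 long (x) x 50 wide (y) x 36 high (z) mm, about 0.25 kg; origin at the centre of its underside. The front end with three brass contacts is at -x, the rear 30 mm at +x is blue. It starts on the rollers behind the gate, contacts pointing down the chute.
- pack_nose (a point): Centre of the pack's front (contact) end face, at pack x = -60, z = 18 mm.
- pack_tail (a point): Centre of the pack's blue rear end face, at pack x = +60, z = 18 mm.
- tester: Fixed white battery tester, 89 x 84 x 64 mm, left or right on the bench, yaw within 0.3 rad. Origin on the bench under it, z up. Its bay opens to -x (roughly to the robot), has no floor (the pack slides on the bench), is 60 wide and 54 high. Mouth at x = -40 mm; black flared guides, 46 high, reach to x = -56 mm and open to 78 mm. A docked pack's rear sticks 55 mm out of the mouth.
- tester_stop (a point): Middle of the bay's back stop, at tester x = +25 mm, y = 0, 18 mm above the bench; axes parallel to the tester's. The docked pack's front end face touches here.
- glue_bottle: Bystander: white glue bottle with a red tip, 41 x 41 x 112 mm, standing upright; origin under its centre.
- hex_keys: Bystander: teal set of hex keys, 30 x 118 x 23 mm, lying flat; origin under its centre.
- tape_roll: Bystander: yellow tape roll, 81 x 81 x 24 mm, lying flat; origin under its centre.

How it is judged:
By the outcome, as a careful person would: the job done as asked, in the order asked, and still so for the second after the job is handed in, with the robot touching nothing.
It also fails if it takes over 72 s, if anything falls off the work surface, if the arm or the gripper's body presses on something with over 40 N, if the wrist force passes 120 N, or if a joint passes its speed limit or range.

ROBOT

A 6-joint arm with a two-finger parallel gripper is mounted at the origin on a cart in front of the work surface, level with it; the furniture and walls round the work are solid. World frame = base frame: x ahead of the robot, y to its left, z up, the work surface at z = 0. Lengths are in m, angles in rad, forces in N, time in s.
With the tool pointing down it reaches from about 0.3 to 0.75 m from the base axis. Payload 8.5 kg.
Tool frame: the origin (TCP) lies on the centre line of the jaws, within the pads' length; the fingertips stand 14 mm ahead of it and the grasp point (between the pads) lies 5 mm behind it (r.tip_reach is the y of the fingertips in the tool frame, in m); y points along the fingers, x is the direction in which the jaws open and shut, and the axes are right-handed (so a half turn about y gives the same grasp; the last joint's range is limited). The gripper opens to 88 mm and grips with 3 to 60 N. Pads are 18 mm wide; open, the fingers measure 123 mm over their backs; the gripper's body (75 mm by 187 mm) begins 45 mm behind the grasp point.
Start: joints at [1.105, 0.381, 1.297, -0, 1.464, -0.215], TCP at [0.136, 0.533, 0.253] pointing down, gripper open.
Joint ranges: [-3.11, 3.11], [-0.89, 2.33], [0.22, 2.48], [-1.42, 4.56], [0.17, 2.85], [-2.88, 2.88]. Speed limits (rad/s): [2.39, 2.39, 3.14, 3.14, 3.14, 3.14].

INTERFACE

Orientations are given as a unit quaternion [x, y, z, w].
In Python, from workcell import r gives the robot as it stands.
- The arm moves only by the tool carry_out, never from a script. Its argument "targets" is a list of rows, each a list of 2 entries, a list of its own where there are three numbers: the shift along the tool's x, y, z in mm, then the turn, a rotation vector about the tool's x, y, z in units of 8 degrees (1.0 is 8 degrees). A call has 1 to 12 rows; each row is the pose to reach, as a shift and turn from the pose commanded when the call began, along the tool's axes at that moment; what a row does not reach only later rows make up. A row lasts 1/10 s, in which the tool goes at most 50 mm and 8.59 degrees, less where a joint would pass 70% of its speed; a pose out of reach is approached as far as the arm can. A call with a gripper value outside its range is refused whole. "claw" is the opening, from -1 (shut) to 1 (fully open), so that 0 is half open, set as the call begins (left out, the last holds). The fingers move at their own pace and stop on an object; "grip_force" is the grip in N (left out, the last holds). Time passes only in rows, so rows that repeat a pose let the fingers close. It gives the time, the measured TCP pose, the force and the opening at its end, in the units of the state.
- r.state(): the state, without advancing time (a new reading comes with each control period).
- r.camera(name): name is "scene" or "top"; returns the picture (420x560x3 uint8, red, green, blue); there is no depth.
- r.camera_model(name): a dict with "mtx" (3x3 intrinsics, pixels), "R" (3x3) and "t" (3): a world point X has camera coordinates R X + t. Camera axes: x right, y down, z forward; pixel columns grow to the right and rows downward; lengths in m; the calibration is good to about 2 mm. A picture is of the moment at which its call begins. camera_model takes no time and is no camera call.
- r.hand_in(): hands the job in, once; it reports no verdict.
Trained networks look in the newest picture that a camera, given by its name, has taken for a name from the list of things; names that differ only in an ending like _2 or _b are one class to them, and where a whole thing is asked for, a point or a joint stands for the part that bears it (a point fixed in the world has none). Each returns a list of dicts, best first, with "confidence" (0 to 1); they miss things now and then, are a little off and sometimes report something else, mostly with a low value. They report only what shows in the picture. A call takes as long as a camera call.
- r.recognise(camera, name): "box" ([left, top, right, bottom] in pixels, round what is visible of it).
- r.place_of(camera, name): "xy" ([column, row] in pixels: a listed point, or the origin of a listed thing).
The state is a dict: "time": time; "q": joint angles; "dq": joint speeds; "joint_efforts": joint torques, N m; "ee_pos": TCP position; "tool_rot": TCP orientation; "ft_force": force on the tool from outside, world axes, zero at the start; "moment": the same for the moment, N m; "gripper_width": finger opening in m.
Only numpy, scipy, OpenCV 4.12 (cv2) and the standard library are available. Lean on these libraries where they do the work, as an engineer would, in place of code of your own. Each camera call takes 0.05 s, during which the arm holds its last target.

## Working session

There is one attempt and no reset: what is moved stays moved. The work goes in short steps, Python scripts to look and compute and a tool call to move; the robot and the scene stay as the last step left them, time stands still between calls to the robot, and variables do not carry over. Pictures are saved under pics/ and viewed, and the job is handed in when it is done.

Besides the shell and the picture viewer there is one more tool, called after "Emit:" as a command line: name --argument value ..., lists and objects as JSON in quotes. carry_out: Moves the arm, as the interface text tells. Its arguments: {"type":"object","properties":{"targets":{"type":"array","items":{"type":"array"}},"claw":{"type":"number"},"grip_force":{"type":"number"}},"required":["targets"]}

```bash
ls; mkdir -p pics; python3 - <<'E'
from workcell import r
import cv2,json
s=r.state();print(s)
for c in("scene","top"):
    im=r.camera(c);cv2.imwrite(f"pics/a_{c}.png",im[:,:,::-1])
    m=r.camera_model(c);print(c,m)
    for n in["chute","chute_foot","knob_grip","pack","pack_nose","pack_tail","tester","tester_stop","glue_bottle","hex_keys","tape_roll"]:
        print(n,[(x['xy'],round(x['confidence'],2)) for x in r.place_of(c,n)[:2]])
print(r.state()['time'])
E
```

```text
pics
{'time': 0.0, 'q': array([ 1.10469350e+00,  3.81152732e-01,  1.29824820e+00,  4.52450010e-05,
        1.46356771e+00, -2.15274660e-01]), 'dq': array([ 2.36295725e-03, -1.14507581e-03, -1.85583723e-04, -6.35106757e-04,
        7.97348233e-04, -6.31747143e-05]), 'joint_efforts': array([-4.22933044e-04, -4.37930596e+01, -2.24563301e+01,  7.13641942e-02,
        3.51078145e-02, -1.07393803e-04]), 'ee_pos': array([0.13637499, 0.53256256, 0.25216522]), 'tool_rot': array([ 0.55881162,  0.43308272, -0.43397473, -0.55842176]), 'ft_force': array([ 0.15050486, -0.06475867, -0.44453358]), 'moment': array([-0.04995813, -0.02803071, -0.03399583]), 'gripper_width': 0.0879619287833463}
scene {'mtx': array([[450.69783123,   0.        , 281.63797893],
       [  0.        , 450.69783123, 214.18173273],
       [  0.        ,   0.        ,   1.        ]]), 'R': array([[ 0.54343101, -0.83943043, -0.00626903],
       [-0.56472801, -0.36004814, -0.74259519],
       [ 0.62109984,  0.40708954, -0.6697112 ]]), 't': array([-0.38726953,  0.40174061,  0.85121909])}
chute [([208.4, 210.1], 0.76)]
chute_foot [
[... 412 characters left out ...]
9565751],
       [  0.        , 505.96018696, 215.39893537],
       [  0.        ,   0.        ,   1.        ]]), 'R': array([[ 0.01247392, -0.99968374, -0.02183624],
       [-0.99764407, -0.01096925, -0.06771993],
       [ 0.06745899,  0.02262953, -0.99746538]]), 't': array([-0.06113204,  0.61011885,  1.38402304])}
chute []
chute_foot [([192.6, 262.2], 0.97)]
knob_grip [([221.3, 211.1], 0.53)]
pack [([189.0, 184.9], 0.84), ([197.2, 209.3], 0.48)]
pack_nose [([188.8, 214.7], 0.81)]
pack_tail [([184.1, 165.8], 0.62)]
tester [([323.6, 218.7], 0.62)]
tester_stop [([325.4, 206.2], 0.82)]
glue_bottle [([259.9, 162.5], 0.48)]
hex_keys [([267.4, 201.2], 0.74)]
tape_roll [([392.9, 294.7], 0.63)]
1.2
```

```bash
cat > h.py <<'E'
import numpy as np,cv2
from workcell import r
from scipy.spatial.transform import Rotation as Ro
def ray(cam,uv,z):
    m=r.camera_model(cam);R=np.array(m['R']);t=np.array(m['t'])
    d=R.T@np.linalg.inv(m['mtx'])@[uv[0],uv[1],1];c=-R.T@t
    return c+d*(z-c[2])/d[2]
def proj(cam,X):
    m=r.camera_model(cam);p=np.array(m['mtx'])@(np.array(m['R'])@np.array(X)+m['t']);return p[:2]/p[2]
def save(cam,name,box=None,im=None):
    if im is None: im=r.camera(cam)
    im=im[:,:,::-1]
    if box is not None:
        a,b,c,d=box;im=im[b:d,a:c];f=min(800/im.shape[1],600/im.shape[0]);im=cv2.resize(im,None,fx=f,fy=f,interpolation=cv2.INTER_CUBIC)
    cv2.imwrite(f'pics/{name}.png',im);return im
E
python3 - <<'E'
import cv2
for c,b in(("scene",(100,100,420,340)),("top",(130,130,450,370))):
    im=cv2.imread(f"pics/a_{c}.png")[b[1]:b[3],b[0]:b[2]];cv2.imwrite(f"pics/az_{c}.png",cv2.resize(im,None,fx=2.5,fy=2.5,interpolation=2))
from h import *
np.set_printoptions(precision=4,suppress=True)
T=dict(foot=((192.6,262.2),.038),knob=((221.3,211.1),.148),nose=((188.8,214.7),.10),stop=((325.4,206.2),.018),tester=((323.6,218.7),0),hex=((267.4,201.2),0),glue=((259.9,162.5),0),tape=((392.9,294.7),0))
for k,(u,z) in T.items():print(k,ray('top',u,z))
S=dict(foot=((169.3,232.2),.038),knob=((226.2,178.7),.148),stop=((322.6,251.5),.018),tester=((313.9,261.8),0),chute=((208.4,210.1),0),glue=((293.2,202),0),hex=((277.6,227.3),0))
for k,(u,z) in S.items():print('S',k,ray('scene',u,z))
E
```

```text
foot [0.4787 0.1853 0.038 ]
knob [0.6114 0.094  0.148 ]
nose [0.6046 0.1862 0.1   ]
stop [ 0.6379 -0.1772  0.018 ]
tester [ 0.6042 -0.1736  0.    ]
hex [ 0.6519 -0.0149  0.    ]
glue [0.7619 0.0079 0.    ]
tape [ 0.3953 -0.3668  0.    ]
S foot [0.4581 0.1872 0.038 ]
S knob [0.6128 0.1066 0.148 ]
S stop [ 0.6314 -0.1782  0.018 ]
S tester [ 0.6031 -0.1696  0.    ]
S chute [0.6123 0.1883 0.    ]
S glue [ 0.7753 -0.0002 -0.    ]
S hex [ 0.66   -0.0207  0.    ]
```

View pics/az_scene.png

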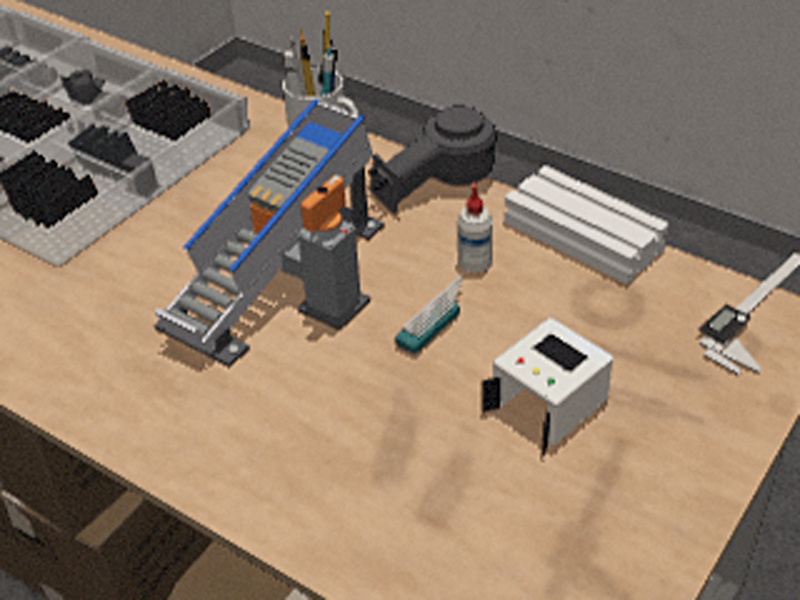

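View pics/az_top.png

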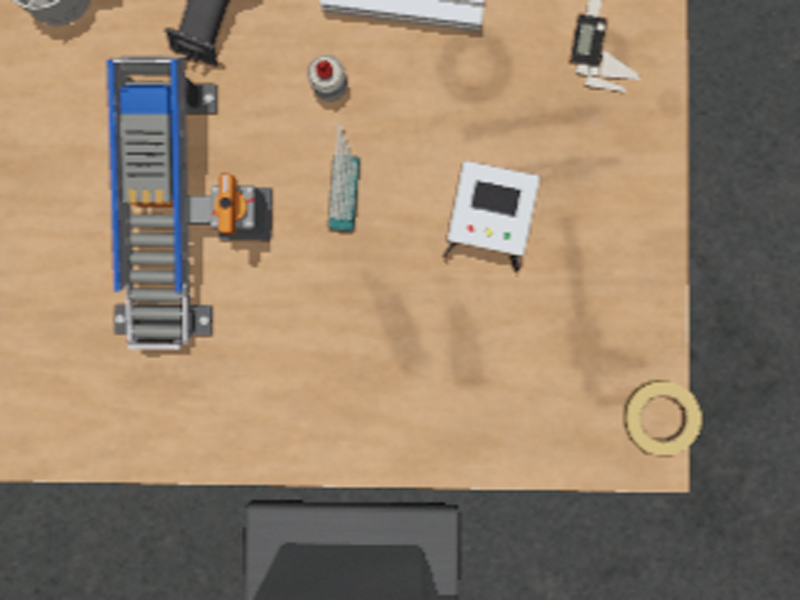

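View pics/a_scene.png

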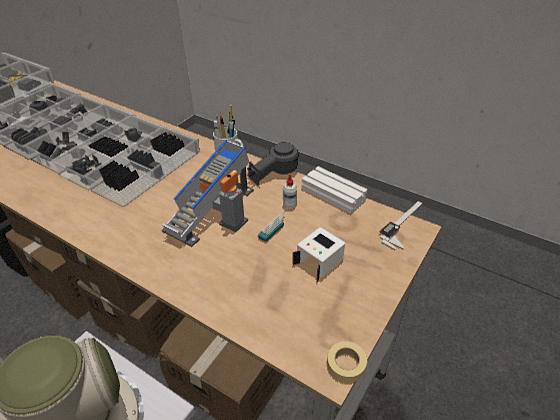

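View pics/a_top.png

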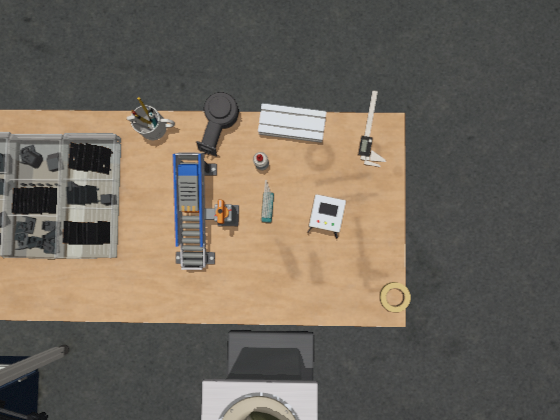

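```bash
python3 - <<'E'
import cv2
a=cv2.imread("pics/a_top.png");s=cv2.imread("pics/a_scene.png")
def c(im,x0,y0,w,h,f,n):cv2.imwrite(f"pics/{n}.png",cv2.resize(im[y0:y0+h,x0:x0+w],None,fx=f,fy=f,interpolation=2))
c(a,165,145,80,60,10,'z1');c(a,165,190,100,75,8,'z1b');c(a,295,185,60,60,10,'z2')
E
```

```text
(no output)
```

View pics/z1b.png

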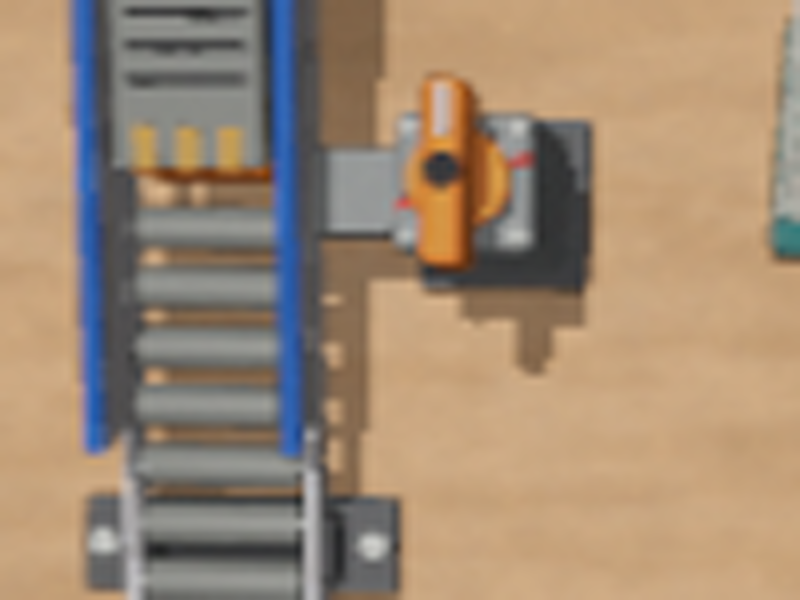

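View pics/z1.png

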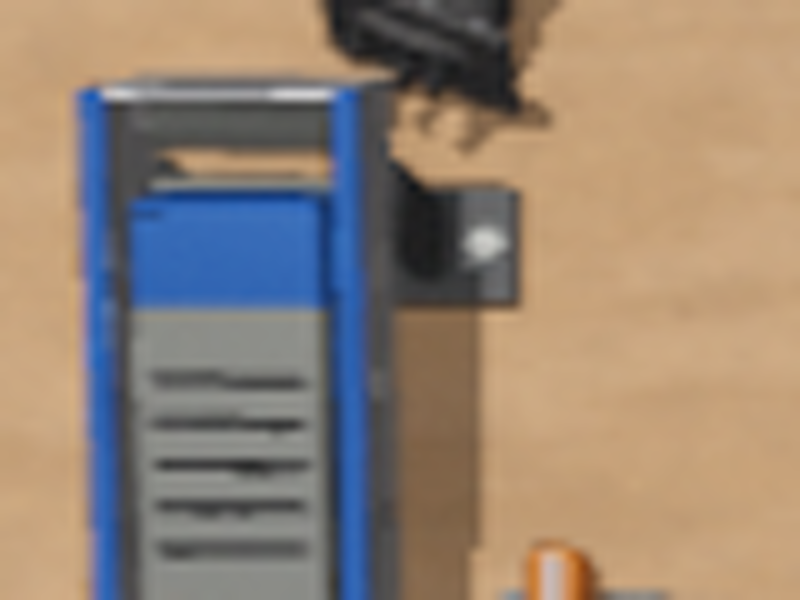

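View pics/z2.png

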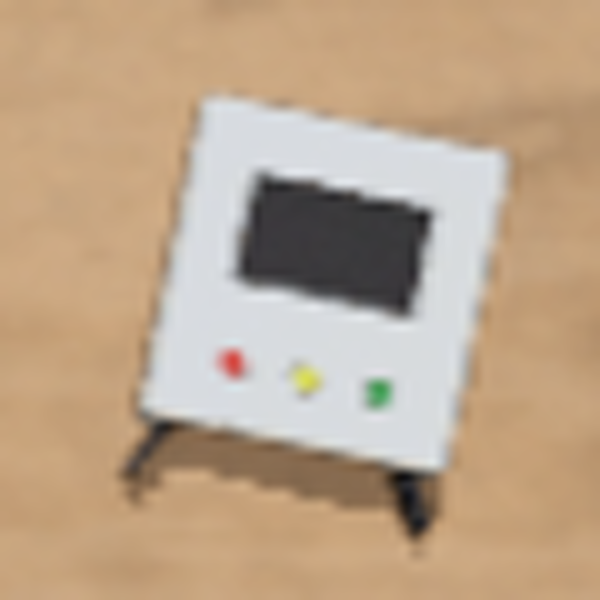

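```bash
python3 - <<'E'
from h import *
from scipy.optimize import least_squares
np.set_printoptions(precision=4,suppress=True)
print(ray('top',(187,154),.155),ray('top',(189.5,246.2),.09))
zb=lambda x:.075+.249*x
# tester fit top
def W(p,P):
    c,s=np.cos(p[2]),np.sin(p[2]);return np.array([p[0]+c*P[0]-s*P[1],p[1]+s*P[0]+c*P[1],P[2]])
def fit(obs,p0):
    f=lambda p:np.concatenate([proj(c,W(p,P))-u for c,P,u in obs])
    s=least_squares(f,p0);return s.x,f(s.x).reshape(-1,2)
o=lambda x,y,f,x0,y0:(x/f+x0-.0,y/f+y0-.0)
T=[('top',(.049,.042,.064),o(203,95,10,295,185)),('top',(.049,-.042,.064),o(510,150,10,295,185)),
('top',(-.04,.042,.064),o(143,413,10,295,185)),('top',(-.04,-.042,.064),o(445,470,10,295,185))]
print(fit(T,[.6,-.17,-.2]))
h=.039/np.cos(.244)
C=[('top',(.158,.033,zb(.158)+h),(173,154.2)),('top',(.158,-.033,zb(.158)+h),(201,154.2)),
('top',(-.1,.033,zb(-.1)+h),(176.2,246.2)),('top',(-.1,-.033,zb(-.1)+h),(202.75,246.2)),
('top',(-.005,-.09,.164),(220.4,211.4)),('top',(-.147,0,.038),(192.6,262.2))]
print(fit(C,[.62,.19,0]))
p,_=fit(C,[.62,.19,0])
print(W(p,(-.005,-.09,.148)),W(p,(-.147,0,.038)))
for c in('top','scene'):
  print(c,proj(c,W(p,(-.005,-.09,.148))),proj(c,W(p,(-.147,0,.038))))
s=r.state();R=Ro.from_quat(s['tool_rot']);print(R.as_matrix(),s['ee_pos'])
E
```

```text
[0.7553 0.1833 0.155 ] [0.522  0.1844 0.09  ]
(array([ 0.6108, -0.1792, -0.1795]), array([[-0.0895, -0.4762],
       [-0.0241, -0.1123],
       [-0.2837,  0.1621],
       [ 0.3947,  0.4191]]))
(array([ 0.6126,  0.1842, -0.0009]), array([[ 1.0015, -6.2672],
       [-1.1503, -6.0379],
       [ 0.7679,  3.4074],
       [-0.8364,  3.7431],
       [-0.082 ,  0.7346],
       [ 0.2647,  4.8231]]))
[0.6076 0.0942 0.148 ] [0.4656 0.1843 0.038 ]
top [221.2117 212.6038] [192.8647 267.0231]
scene [228.7317 181.3074] [172.1179 230.9225]
[[ 0.2482  0.     -0.9687]
 [ 0.9687  0.      0.2482]
 [ 0.     -1.     -0.    ]] [0.1365 0.5328 0.2528]
```

```bash
python3 - <<'E'
from h import *
np.set_printoptions(precision=4,suppress=True)
print(ray('top',(219.9,210.95),.164), ray('top',(440/8+164.5,170/8+189.5),.166))
s=cv2.imread("pics/a_scene.png")
cv2.imwrite('pics/z3.png',cv2.resize(s[150:250,150:270],None,fx=6.5,fy=6,interpolation=2)[:600])
p=proj('scene',(.610,.095,.164));print(p,proj('scene',(.610-.03,.095,.164)),proj('scene',(.610+.03,.095,.164)))
E
```

```text
[0.6105 0.0953 0.164 ] [0.6109 0.096  0.166 ]
[228.5347 175.7851] [221.2233 181.8539] [235.6147 169.9084]
```

View pics/z3.png

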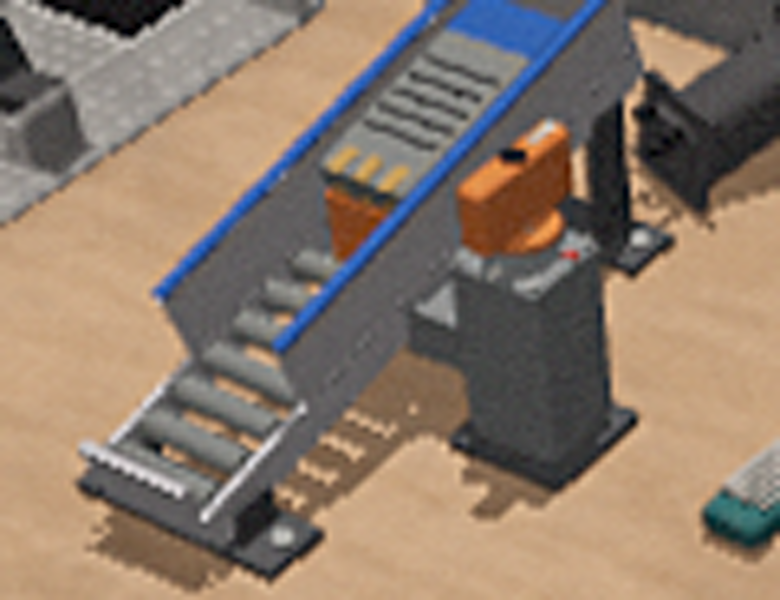

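Emit:
carry_out --targets '[[[-307,0,-565],[0,-1.8,0]],[[-307,0,-565],[0,-1.8,0]],[[-307,0,-565],[0,-1.8,0]],[[-307,0,-565],[0,-1.8,0]],[[-307,0,-565],[0,-1.8,0]],[[-307,0,-565],[0,-1.8,0]],[[-307,0,-565],[0,-1.8,0]],[[-307,0,-565],[0,-1.8,0]],[[-307,0,-565],[0,-1.8,0]],[[-307,0,-565],[0,-1.8,0]],[[-307,0,-565],[0,-1.8,0]],[[-307,0,-565],[0,-1.8,0]]]' --claw -0.2 --grip_force 30

```text
time: 2.4
ee_pos: [0.5741, 0.1258, 0.2528]
tool_rot: [0.5, 0.5, -0.5, -0.5]
ft_force: [0.3, 1.0, -0.2]
gripper_width: 0.0353
```

Emit:
carry_out --targets '[[[-30,0,-36],[0,0,0]],[[-30,0,-36],[0,0,0]],[[-30,40,-36],[0,0,0]],[[-30,40,-36],[0,0,0]]]'

```text
time: 2.8
ee_pos: [0.6068, 0.0977, 0.2085]
tool_rot: [-0.498, -0.498, 0.502, 0.502]
ft_force: [-0.8, -0.4, -0.2]
gripper_width: 0.0353
```

```bash
python3 - <<'E'
from h import *
s=r.state();print(s['ee_pos'],s['time'],Ro.from_quat(s['tool_rot']).as_matrix().round(3),s['q'].round(3),s['ft_force'],s['moment'])
E
```

```text
[0.60683934 0.09770509 0.20850594] 2.8 [[-0.    -0.009 -1.   ]
 [ 1.     0.    -0.   ]
 [ 0.    -1.     0.009]] [-0.033  0.53   1.175  0.     1.446 -1.604] [-0.78154397 -0.42952491 -0.19173858] [ 0.00583583  0.01373371 -0.03455339]
```

Emit:
carry_out --targets '[[[0,30,0],[0,0,0]],[[0,40,0],[0,0,0]],[[0,40,0],[0,0,0]],[[0,40,0],[0,0,0]],[[0,40,0],[0,0,0]]]'

```text
time: 3.3
ee_pos: [0.6092, 0.0977, 0.1743]
tool_rot: [0.5, 0.501, -0.5, -0.499]
ft_force: [0.7, -0.8, 0.2]
gripper_width: 0.035
```

```bash
python3 - <<'E'
from h import *
s=r.state();print(s['ee_pos'],s['time'],Ro.from_quat(s['tool_rot']).as_matrix().round(3),s['q'].round(3),s['ft_force'],s['moment'])
save('top','b1',(165,150,265,225));save('scene','b2',(150,100,310,220))
E
```

```text
[0.60922189 0.09770728 0.17430294] 3.3 [[-0.001  0.002 -1.   ]
 [ 1.    -0.    -0.001]
 [-0.    -1.    -0.002]] [-0.033  0.558  1.227 -0.     1.354 -1.604] [ 0.68756737 -0.77617376  0.16795625] [-0.01662063 -0.01572261  0.01099478]
```

View pics/b2.png

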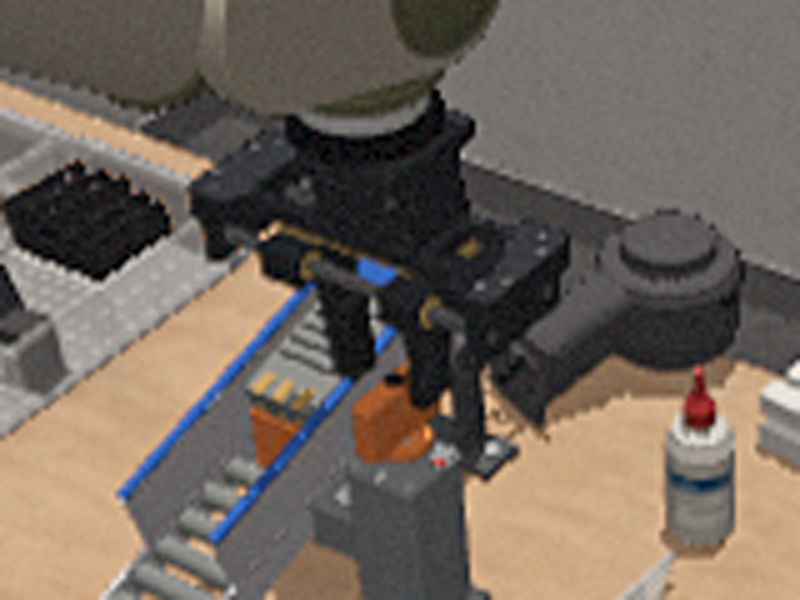

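Emit:
carry_out --targets '[[[-2,24,-1],[0,0,0]],[[-2,24,-1],[0,0,0]],[[-2,24,-1],[0,0,0]]]'

```text
time: 3.7
ee_pos: [0.6099, 0.0956, 0.1492]
tool_rot: [-0.5, -0.5, 0.5, 0.5]
ft_force: [-0.6, 0.4, 0.2]
gripper_width: 0.0354
```

Emit:
carry_out --targets '[[[0,0,0],[0,0,0]],[[0,0,0],[0,0,0]],[[0,0,0],[0,0,0]],[[0,0,0],[0,0,0]],[[0,0,0],[0,0,0]]]' --claw -1 --grip_force 25

```text
time: 4.2
ee_pos: [0.61, 0.0964, 0.1495]
tool_rot: [0.5, 0.501, -0.5, -0.5]
ft_force: [-0.2, 6.0, 3.8]
gripper_width: 0.0139
```

```bash
python3 - <<'E'
from h import *
s=r.state();print(s['ee_pos'],s['time'],s['ft_force'],s['moment'],s['gripper_width'])
E
```

```text
[0.60998785 0.09641935 0.14949587] 4.2 [-0.17721038  6.00895171  3.77320721] [0.81766988 0.01377549 0.02933522] 0.013917222973406135
```

Emit:
carry_out --targets '[[[1,0,0],[0,1,0]],[[1,0,0],[0,2,0]],[[1,0,0],[0,3,0]],[[1,0,0],[0,4,0]],[[1,0,0],[0,4,0]]]'

```text
time: 4.7
ee_pos: [0.6099, 0.096, 0.1495]
tool_rot: [0.619, 0.343, -0.343, -0.618]
ft_force: [-1.9, -2.3, 5.7]
gripper_width: 0.0136
```

```bash
python3 - <<'E'
from h import *
s=r.state();print(s['ee_pos'],s['time'],s['ft_force'],s['moment'],s['gripper_width']);R=Ro.from_quat(s['tool_rot']).as_matrix();print(R.round(3),np.degrees(np.arctan2(R[1,0],R[0,0])))
E
```

```text
[0.6098906  0.0960163  0.14947176] 4.7 [-1.9160314  -2.32615539  5.73554631] [-0.43447506  0.4135024   0.02486267] 0.013618498406199317
[[ 0.531  0.001 -0.848]
 [ 0.848 -0.001  0.531]
 [-0.001 -1.    -0.001]] 57.954744639885504
```

Emit:
carry_out --targets '[[[0,0,0],[0,1,0]],[[0,0,0],[0,2,0]],[[0,0,0],[0,3,0]],[[0,0,0],[0,4,0]],[[0,0,0],[0,4.5,0]],[[0,0,0],[0,4.8,0]],[[0,0,0],[0,4.8,0]]]'

```text
time: 5.4
ee_pos: [0.6094, 0.0957, 0.1495]
tool_rot: [0.697, 0.122, -0.122, -0.696]
ft_force: [-4.2, -4.7, 6.4]
gripper_width: 0.0137
```

```bash
cat > st.py <<'E'
from h import *
np.set_printoptions(precision=4,suppress=True)
s=r.state();R=Ro.from_quat(s['tool_rot']).as_matrix();print(s['ee_pos'],s['time'],'F',s['ft_force'],'M',s['moment'],'w',s['gripper_width'],'ang',np.degrees(np.arctan2(R[1,0],R[0,0])),R[2].round(3))
E
python3 st.py; python3 -c "
from h import *
save('scene','c1',(110,100,310,250))"
```

```text
[0.6094 0.0957 0.1495] 5.4 F [-4.23   -4.7182  6.4401] M [-0.7992  0.7712  0.4867] w 0.013682287557705543 ang 19.843274347873113 [-0.001 -1.    -0.002]
```

View pics/c1.png

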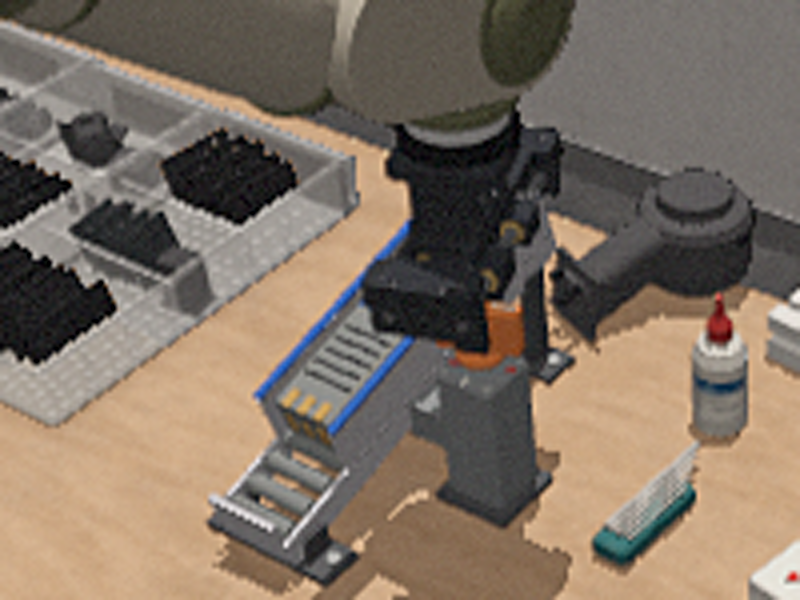

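Emit:
carry_out --targets '[[[0,0,0],[0,0,0]],[[0,0,0],[0,0,0]],[[0,0,0],[0,0,0]],[[0,0,0],[0,0,0]],[[0,0,0],[0,0,0]],[[0,0,0],[0,0,0]],[[0,0,0],[0,0,0]],[[0,0,0],[0,0,0]],[[0,0,0],[0,0,0]],[[0,0,0],[0,0,0]],[[0,0,0],[0,0,0]],[[0,0,0],[0,0,0]]]'

```text
time: 6.65
ee_pos: [0.6094, 0.0957, 0.1495]
tool_rot: [0.697, 0.122, -0.123, -0.696]
ft_force: [-4.4, -4.8, 7.2]
gripper_width: 0.014
```

```bash
python3 st.py; python3 -c "
from h import *
save('scene','c2',(110,100,310,250))"
```

```text
[0.6094 0.0957 0.1495] 6.65 F [-4.3541 -4.7702  7.1941] M [-0.8283  0.7382  0.443 ] w 0.01401999039222099 ang 19.913738370974837 [-0.001 -1.    -0.002]
```

View pics/c2.png

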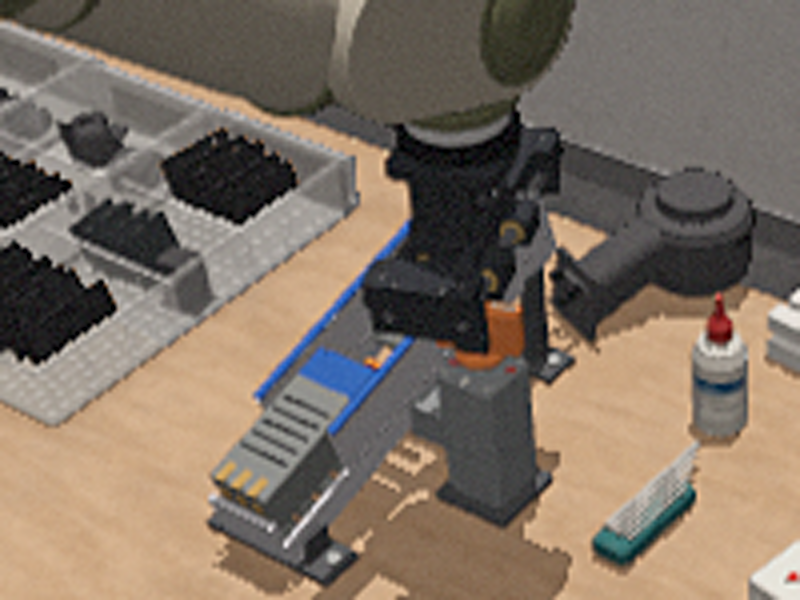

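The pack has reached the foot (contacts at about (240,485) in the crop). I'll release the knob.

Emit:
carry_out --targets '[[[0,0,0],[0,0,0]],[[0,0,0],[0,0,0]],[[0,0,0],[0,0,0]],[[0,0,0],[0,0,0]],[[0,0,0],[0,0,0]]]' --claw 1

```text
time: 7.2
ee_pos: [0.6099, 0.0967, 0.1487]
tool_rot: [-0.697, -0.121, 0.121, 0.697]
ft_force: [0.6, -1.5, 0.1]
gripper_width: 0.0516
```

```bash
python3 st.py; python3 -c "
from h import *
save('scene','c3',(110,100,310,250))"
```

```text
[0.6099 0.0967 0.1487] 7.2 F [ 0.609  -1.4634  0.1127] M [-0.276  -0.0358  0.0743] w 0.05157041558873175 ang 19.66533850090412 [ 0. -1.  0.]
```

View pics/c3.png

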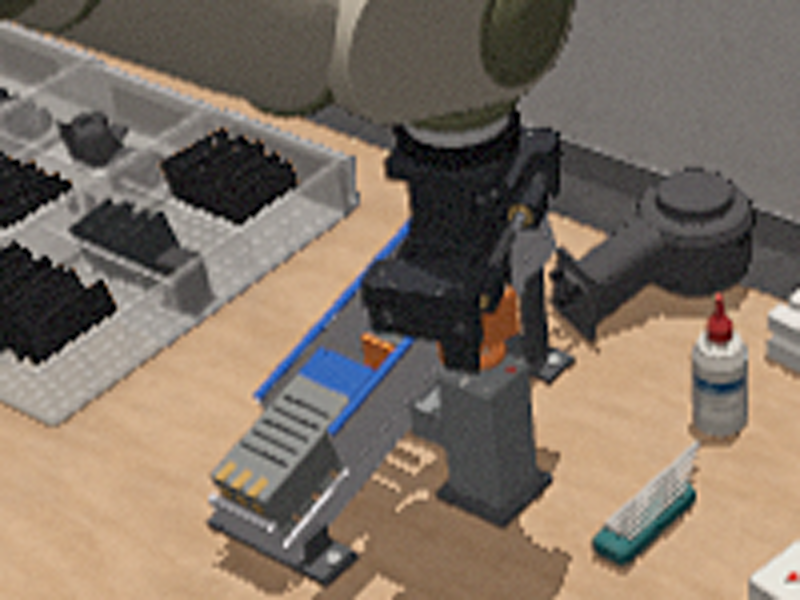

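Emit:
carry_out --targets '[[[0,-5,0],[0,0,0]],[[0,-40,0],[0,0,0]],[[0,-80,0],[0,0,0]],[[0,-100,0],[0,0,0]],[[0,-100,0],[0,0,0]]]'

```text
time: 7.75
ee_pos: [0.6105, 0.097, 0.2522]
tool_rot: [0.697, 0.123, -0.119, -0.696]
ft_force: [-0.5, 0.4, -0.4]
gripper_width: 0.0883
```

```bash
cat >> h.py <<'E'
def pose(ang,pitch=0):
    # tool x at world angle ang (rad), y down; pitch: approach tilts
    c,s=np.cos(ang),np.sin(ang)
    x=np.array([c,s,0]);y=np.array([0,0,-1.]);z=np.cross(x,y)
    return np.array([x,y,z]).T
def delta(p,R):
    s=r.state();R0=Ro.from_quat(s['tool_rot']).as_matrix()
    d=R0.T@(np.array(p)-s['ee_pos'])*1000;w=Ro.from_matrix(R0.T@R).as_rotvec()/np.radians(8)
    print('shift',d.round(1),'turn',w.round(2))
E
python3 st.py; python3 - <<'E'
from h import *
np.set_printoptions(precision=4,suppress=True)
for c in('top','scene'):
    save(c,'d_'+c)
    for n in['pack_nose','pack_tail','pack','chute_foot','tester','tester_stop']:
        for x in r.place_of(c,n)[:2]: print(c,n,x['xy'],round(x['confidence'],2))
im=cv2.imread('pics/d_scene.png');cv2.imwrite('pics/d1.png',cv2.resize(im[190:250,150:230],None,fx=10,fy=10,interpolation=2))
im=cv2.imread('pics/d_top.png');cv2.imwrite('pics/d2.png',cv2.resize(im[205:275,165:245],None,fx=8,fy=8,interpolation=2))
E
```

```text
[0.6105 0.097  0.2522] 7.75 F [-0.5123  0.4409 -0.4011] M [-0.038   0.0864 -0.0645] w 0.08833464871470505 ang 19.66322993275845 [ 0.006 -1.    -0.002]
top pack_tail [187.4, 226.9] 0.56
top pack_tail [324.1, 216.2] 0.33
top pack [190.9, 247.0] 0.79
top tester [323.0, 214.3] 0.9
top tester_stop [325.5, 205.8] 0.73
scene pack_nose [171.7, 223.6] 0.6
scene pack_tail [197.0, 192.5] 0.66
scene pack_tail [274.7, 227.0] 0.44
scene pack [187.0, 212.5] 0.9
scene chute_foot [171.0, 231.2] 0.87
scene tester [316.7, 262.6] 0.93
scene tester_stop [324.0, 250.0] 0.91
```

View pics/d2.png

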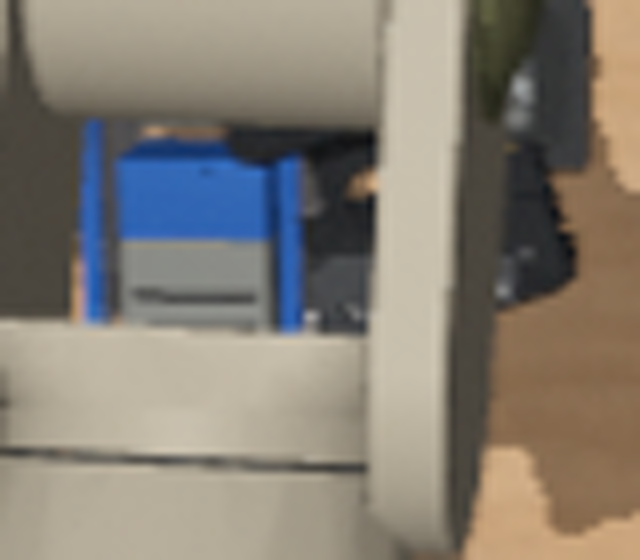

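View pics/d_scene.png

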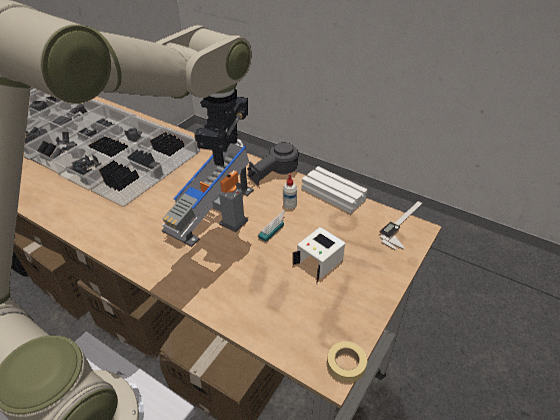

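```bash
python3 - <<'E'
from h import *
np.set_printoptions(precision=4,suppress=True)
a=.244
u=np.array([np.cos(a),0,np.sin(a)]);n=np.array([-np.sin(a),0,np.cos(a)])
f=np.array([.468,.186,.0384])
seam=f+.09*u+.036*n
print('pred seam',seam,ray('top',(118/8+164.5,240/8+204.5),seam[2]),ray('top',(271/8+164.5,240/8+204.5),seam[2]))
nose=f+.018*n;tail=nose+.12*u
print(nose,ray('scene',(171.7,223.6),nose[2]));print(tail,ray('scene',(197,192.5),tail[2]))
print('foot scene',ray('scene',(171,231.2),.0384))
for c,st,t in(('top',(325.5,205.8),(323,214.3)),('scene',(324,250),(316.7,262.6))):print(c,ray(c,st,.018),ray(c,t,0))
# overlay tester model both cams
im={c:cv2.imread(f'pics/d_{c}.png') for c in('top','scene')}
def ov(p,name):
    for c in im:
        b=im[c].copy();b=cv2.resize(b,None,fx=5,fy=5,interpolation=2)
        R=Ro.from_euler('z',p[2]).as_matrix()
        P=lambda X:tuple(int(v) for v in (proj(c,R@np.array(X)+[p[0],p[1],0])+.5)*5)
        q=[(-.04,-.042,.064),(-.04,.042,.064),(.049,.042,.064),(.049,-.042,.064)]
        for i in range(4):
            cv2.line(b,P(q[i]),P(q[(i+1)%4]),(0,0,255),1);cv2.line(b,P(q[i]),P((q[i][0],q[i][1],0)),(255,0,0),1)
        cv2.circle(b,P((-.056,.039,.046)),3,(0,255,0),1);cv2.circle(b,P((-.056,-.039,.046)),3,(0,255,0),1)
        o=P((0,0,.03));cv2.imwrite(f'pics/{name}_{c}.png',b[o[1]-200:o[1]+200,o[0]-200:o[0]+200])
ov((.6108,-.1792,-.1795),'ov')
R=np.array([[0,1,0],[np.sin(a),0,-np.cos(a)]]);y=-n;x=np.array([0,1,0]);z=np.cross(x,y);M=np.array([x,y,z]).T
g=f+.028*u+.020*n;print('grasp',g)
delta(g+.08*n,M)
E
```

```text
pred seam [0.5466 0.186  0.0951] [0.5524 0.2112 0.0951] [0.553  0.1607 0.0951]
[0.4637 0.186  0.0559] [0.4735 0.1891 0.0559]
[0.5801 0.186  0.0849] [0.5829 0.1915 0.0849]
foot scene [0.463  0.1857 0.0384]
top [ 0.639  -0.1775  0.018 ] [ 0.6165 -0.1718  0.    ]
scene [ 0.638  -0.1786  0.018 ] [ 0.6046 -0.177   0.    ]
grasp [0.4903 0.186  0.0646]
shift [-100.7  106.5  130.8] turn [-1.52 -8.75 -1.07]
```

```bash
python3 -c "
import cv2,numpy as np
cv2.imwrite('pics/ov.png',np.hstack([cv2.imread('pics/ov_top.png'),cv2.imread('pics/ov_scene.png')]))"
```

```text
(no output)
```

View pics/ov.png

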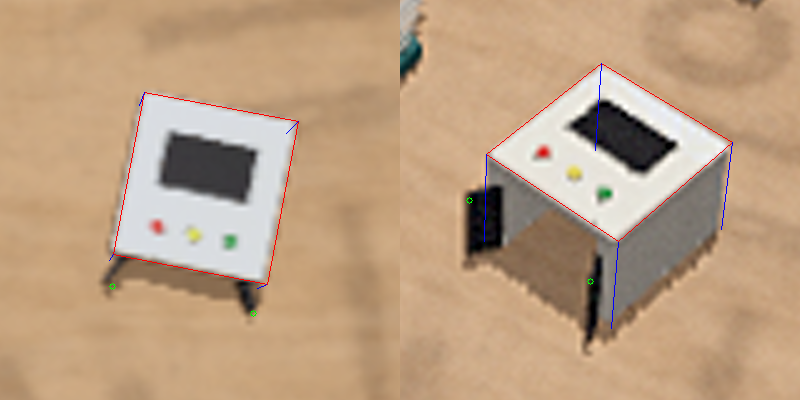

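Emit:
carry_out --targets '[[[-30,0,40],[-0.17,-1,-0.12]],[[-60,0,80],[-0.35,-2,-0.25]],[[-97,0,129],[-0.52,-3,-0.37]],[[-97,0,129],[-0.7,-4,-0.49]],[[-97,0,129],[-0.87,-5,-0.61]],[[-97,20,129],[-1.04,-6,-0.73]],[[-97,50,129],[-1.22,-7,-0.86]],[[-97,80,129],[-1.39,-8,-0.98]],[[-97,80,129],[-1.52,-8.75,-1.07]],[[-97,80,129],[-1.52,-8.75,-1.07]],[[-97,80,129],[-1.52,-8.75,-1.07]]]'

```text
time: 9.55
ee_pos: [0.4755, 0.1855, 0.1693]
tool_rot: [0.558, 0.556, -0.435, -0.436]
ft_force: [0.5, 0.5, 0.6]
gripper_width: 0.088
```

```bash
cat > g.py <<'E'
from h import *
np.set_printoptions(precision=4,suppress=True)
a=.244
u=np.array([np.cos(a),0,np.sin(a)]);n=np.array([-np.sin(a),0,np.cos(a)])
f=np.array([.472,.186,.0384])
y=-n;x=np.array([0,1,0]);M=np.array([x,y,np.cross(x,y)]).T
g=f+.028*u+.020*n
E
python3 st.py; python3 - <<'E'
from g import *
delta(g+.06*n,M);delta(g,M)
save('scene','e1',(110,130,270,250));save('top','e2',(140,150,300,270))
E
```

```text
[0.4755 0.1855 0.1693] 9.55 F [0.533  0.5239 0.6243] M [0.0217 0.0728 0.0009] w 0.088045657579569 ang 89.8243144073018 [ 0.    -0.97  -0.242]
shift [ 0.5 46.2  7. ] turn [ 0.   -0.02 -0.  ]
shift [  0.5 106.2   7. ] turn [ 0.   -0.02 -0.  ]
```

View pics/e1.png

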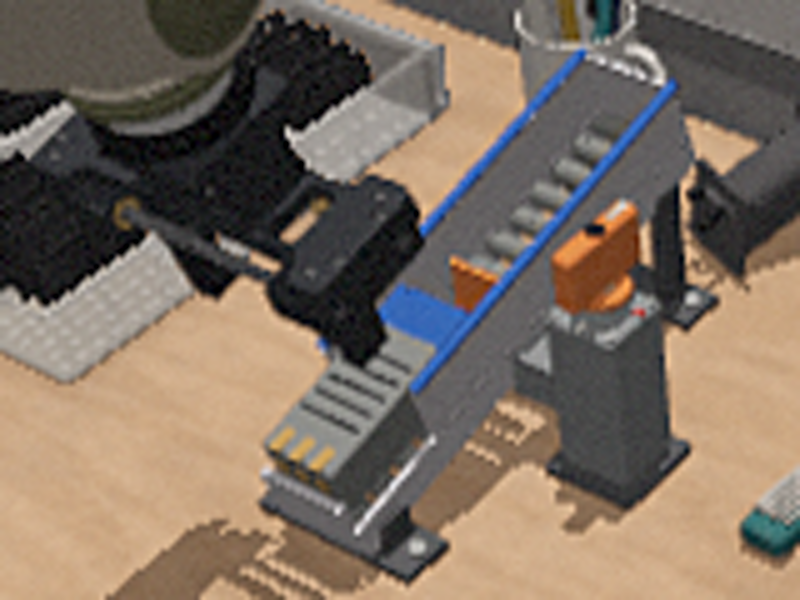

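View pics/e2.png

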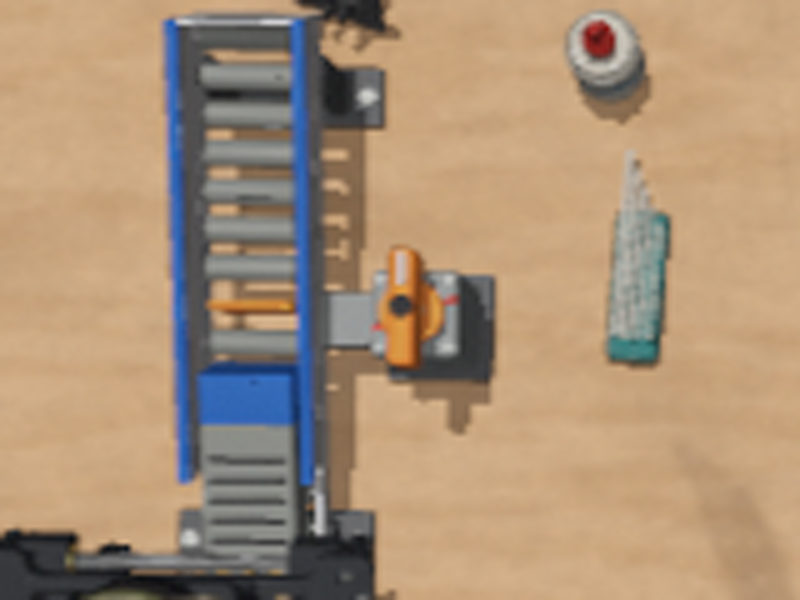

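```bash
python3 - <<'E'
from g import *
for px in((246/5+139.5,368/5+149.5),):print(ray('top',px,.1024), 'pred',f+.12*u+.036*n)
for px in((246/5+139.5,424/5+149.5),):print(ray('top',px,.0951), 'pred',f+.09*u+.036*n)
E
```

```text
[0.5823 0.1855 0.1024] pred [0.5797 0.186  0.1023]
[0.5532 0.1862 0.0951] pred [0.5506 0.186  0.0951]
```

Emit:
carry_out --targets '[[[0,30,5],[0,0,0]],[[0,60,5],[0,0,0]],[[0,60,5],[0,0,0]]]'

```text
time: 9.95
ee_pos: [0.4841, 0.1853, 0.1071]
tool_rot: [0.557, 0.555, -0.437, -0.437]
ft_force: [0.5, 0.5, -0.3]
gripper_width: 0.088
```

```bash
python3 st.py; python3 - <<'E'
from g import *
delta(g,M)
save('scene','e3',(110,150,230,240))
E
```

```text
[0.4841 0.1853 0.1071] 9.95 F [ 0.5262  0.5343 -0.3458] M [0.0017 0.1172 0.0274] w 0.08799260257279 ang 89.90975701897456 [-0.001 -0.972 -0.237]
shift [ 0.8 43.7  0.1] turn [-0.04 -0.01 -0.01]
```

View pics/e3.png

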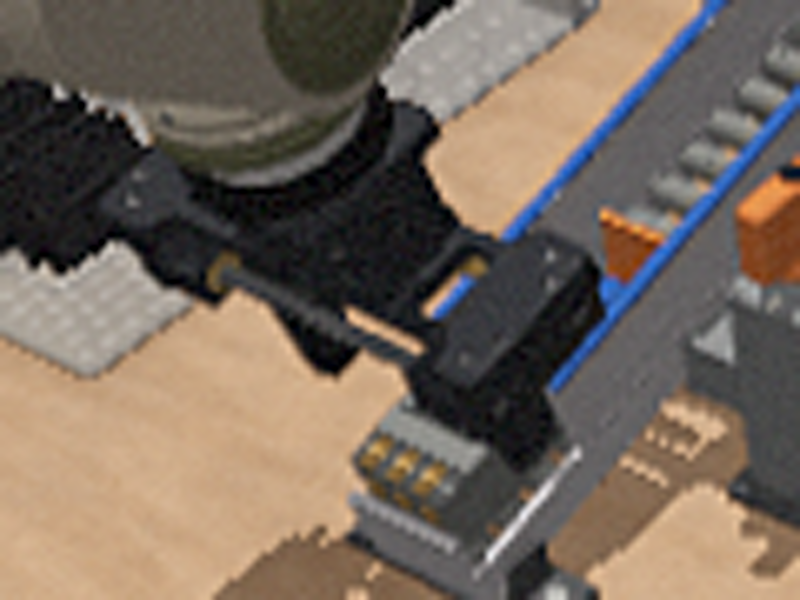

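Emit:
carry_out --targets '[[[1,20,0],[0,0,0]],[[1,40,0],[0,0,0]],[[1,44,0],[0,0,0]],[[1,44,0],[0,0,0]]]'

```text
time: 10.4
ee_pos: [0.4956, 0.1866, 0.0676]
tool_rot: [0.557, 0.557, -0.435, -0.435]
ft_force: [0.2, 0.1, -0.9]
gripper_width: 0.088
```

```bash
python3 st.py; python3 - <<'E'
from g import *
delta(g,M)
E
```

```text
[0.4956 0.1866 0.0676] 10.4 F [ 0.238   0.1261 -0.8822] M [0.0016 0.1584 0.0301] w 0.08798302666451878 ang 89.98093739529105 [-0.    -0.97  -0.242]
shift [-0.6  2.6  2. ] turn [ 0. -0. -0.]
```

Emit:
carry_out --targets '[[[0,2,0],[0,0,0]],[[0,2,0],[0,0,0]],[[0,2,0],[0,0,0]],[[0,2,0],[0,0,0]],[[0,2,0],[0,0,0]],[[0,2,0],[0,0,0]]]' --claw -1 --grip_force 45

```text
time: 11.0
ee_pos: [0.4958, 0.1865, 0.0649]
tool_rot: [0.557, 0.557, -0.436, -0.435]
ft_force: [-1.3, 0.5, 1.7]
gripper_width: 0.0495
```

```bash
python3 st.py
```

```text
[0.4958 0.1865 0.0649] 11.0 F [-1.2612  0.5282  1.7055] M [ 0.0786  0.2133 -0.0066] w 0.04953413002004581 ang 89.9968125785613 [-0.    -0.97  -0.241]
```

Emit:
carry_out --targets '[[[0,-10,-2.5],[0,0,0]],[[0,-25,-6],[0,0,0]],[[0,-45,-11],[0,0,0]],[[0,-70,-17],[0,0,0]],[[0,-100,-25],[0,0,0]],[[0,-140,-35],[0,0,0]],[[0,-160,-40],[0,0,0]],[[0,-160,-40],[0,0,0]]]'

```text
time: 11.8
ee_pos: [0.4966, 0.1867, 0.2327]
tool_rot: [0.558, 0.558, -0.434, -0.434]
ft_force: [-0.1, -0.1, -2.9]
gripper_width: 0.0497
```

```bash
python3 st.py; python3 - <<'E'
from g import *
save('scene','f1',(110,70,290,205))
a2=np.radians(-90-10.28)
delta((.50,-.148,.16),pose(a2))
delta((.45,.10,.23),pose(np.pi/2))
E
```

```text
[0.4966 0.1867 0.2327] 11.8 F [-0.0534 -0.0756 -2.9441] M [0.019  0.2044 0.0563] w 0.049663270097258336 ang 90.00523612059085 [ 0.001 -0.969 -0.246]
shift [-334.5   69.2   13. ] turn [  0.23 -21.06  -2.59]
shift [-86.5 -10.8  44.5] turn [ 1.75 -0.    0.  ]
```

View pics/f1.png

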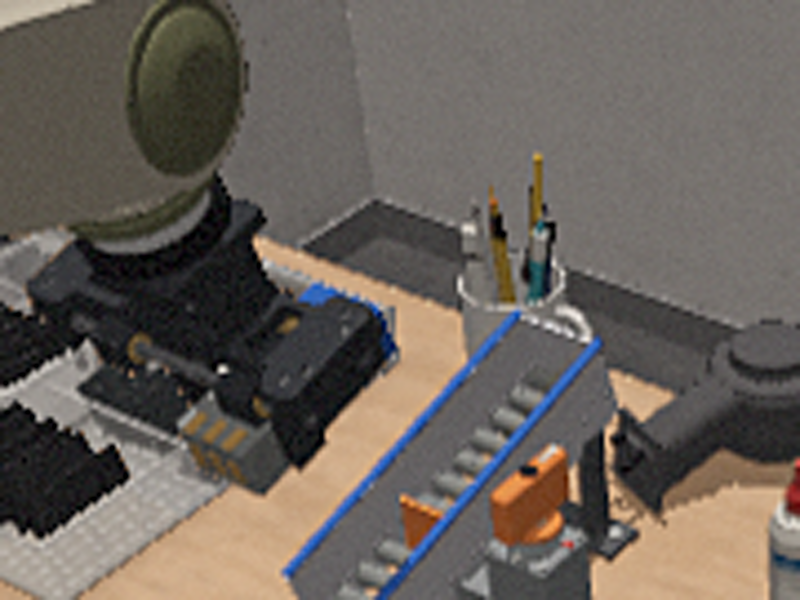

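Emit:
carry_out --targets '[[[-15,0,10],[0.5,0,0]],[[-30,0,20],[1,0,0]],[[-50,-5,30],[1.5,0,0]],[[-75,-10,40],[1.8,0,0]],[[-86,-10,44],[1.8,0,0]],[[-86,-10,44],[1.8,0,0]]]'

```text
time: 12.45
ee_pos: [0.4503, 0.0998, 0.2274]
tool_rot: [-0.498, -0.497, 0.502, 0.503]
ft_force: [-0.2, 0.1, -2.8]
gripper_width: 0.0496
```

```bash
python3 st.py; python3 - <<'E'
from g import *
a2=np.radians(-90-10.28)
delta((.50,-.148,.20),pose(a2))
E
```

```text
[0.4503 0.0998 0.2274] 12.45 F [-0.1874  0.1438 -2.8013] M [ 0.0642  0.0462 -0.0562] w 0.04957750562681504 ang 89.88589344548208 [-0.    -1.     0.009]
shift [-247.6   27.   -50.4] turn [ -0.01 -21.23   0.1 ]
```

Emit:
carry_out --targets '[[[-10,0,0],[0,1,0]],[[-25,0,0],[0,2,0]],[[-40,0,0],[0,3,0]],[[-55,0,0],[0,4,0]],[[-70,0,0],[0,5,0]],[[-85,0,-5],[0,6,0]],[[-100,0,-10],[0,7,0]],[[-115,0,-15],[0,8,0]],[[-130,0,-20],[0,9,0]],[[-145,0,-25],[0,10,0]],[[-160,0,-30],[0,11,0]],[[-175,0,-30],[0,12,0]]]'

```text
time: 13.65
ee_pos: [0.4816, -0.0741, 0.2277]
tool_rot: [0.706, -0.041, 0.036, -0.706]
ft_force: [0.8, 1.0, -2.4]
gripper_width: 0.0495
```

```bash
python3 st.py; python3 - <<'E'
from g import *
a2=np.radians(-90-10.28)
delta((.50,-.148,.15),pose(a2))
E
```

```text
[ 0.4816 -0.0741  0.2277] 13.65 F [ 0.8111  0.96   -2.386 ] M [-0.0059  0.0543 -0.0304] w 0.049544803555684594 ang -6.285426282933983 [-0.007 -1.    -0.001]
shift [ 27.   77.5 -71.4] turn [ 0.05 11.75 -0.04]
```

```bash
python3 - <<'E'
from g import *
a2=np.radians(-90-10.28)
delta((.495,-.158,.15),pose(a2))
E
```

```text
shift [ 23.1  77.6 -81.8] turn [ 0.05 11.75 -0.04]
```

Emit:
carry_out --targets '[[[2,0,-8],[0,1,0]],[[4,0,-16],[0,2,0]],[[6,0,-24],[0,3,0]],[[8,0,-32],[0,4,0]],[[10,0,-40],[0,5,0]],[[12,0,-48],[0,6,0]],[[14,10,-56],[0,7,0]],[[17,20,-64],[0,8,0]],[[20,40,-72],[0,9,0]],[[23,60,-82],[0,10,0]],[[23,77,-82],[0,11,0]],[[23,77,-82],[0,11.75,0]]]'

```text
time: 14.85
ee_pos: [0.4941, -0.1572, 0.1485]
tool_rot: [-0.456, 0.546, -0.54, 0.451]
ft_force: [0.3, -0.1, -2.8]
gripper_width: 0.0495
```

Emit:
carry_out --targets '[[[0,0,0],[0,0,0]],[[0,0,0],[0,0,0]]]'

```text
time: 15.05
ee_pos: [0.495, -0.1579, 0.1512]
tool_rot: [-0.457, 0.542, -0.539, 0.453]
ft_force: [-0.1, 0.6, -1.6]
gripper_width: 0.0494
```

```bash
python3 st.py; python3 - <<'E'
from g import *
a2=np.radians(-90-10.28)
delta((.495,-.158,.025),pose(a2))
save('scene','f2',(200,150,400,300))
E
```

```text
[ 0.495  -0.1579  0.1512] 15.05 F [-0.0851  0.6064 -1.6404] M [ 0.0077  0.1097 -0.0278] w 0.049359405662806985 ang -99.80111830404952 [ 0.002 -1.    -0.007]
shift [ -0.1 126.2   0.9] turn [0.05 0.06 0.01]
```

View pics/f2.png

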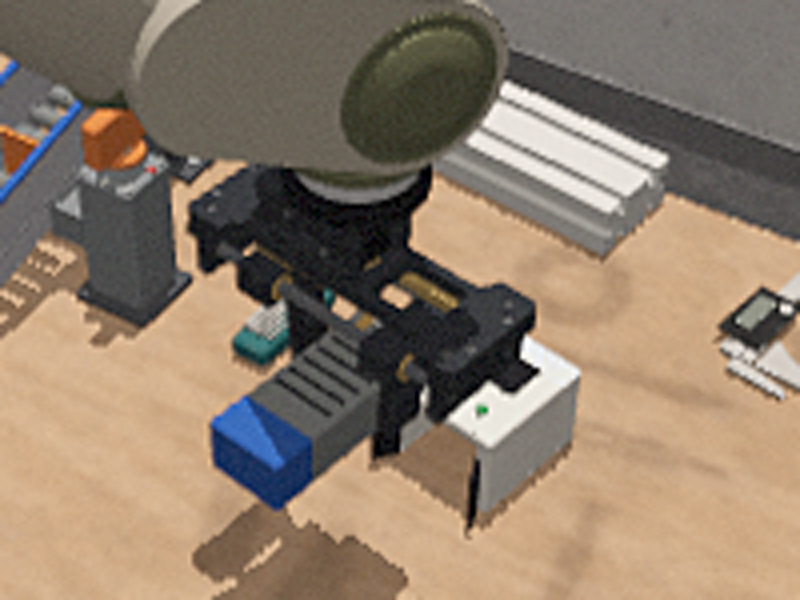

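Emit:
carry_out --targets '[[[0,40,0],[0,0,0]],[[0,80,0],[0,0.05,0]],[[0,110,0],[0.05,0.05,0]],[[0,120,0],[0.05,0.05,0]],[[0,120,0],[0.05,0.05,0]],[[0,120,0],[0.05,0.05,0]]]'

```text
time: 15.7
ee_pos: [0.4945, -0.1589, 0.0327]
tool_rot: [0.453, -0.542, 0.544, -0.453]
ft_force: [-0.5, 0.3, -2.6]
gripper_width: 0.0495
```

```bash
python3 st.py;python3 - <<'E'
from g import *
save('scene','f3',(200,170,380,305))
E
```

```text
[ 0.4945 -0.1589  0.0327] 15.7 F [-0.5454  0.2905 -2.6351] M [-0.0002  0.1017  0.0222] w 0.04949485544034524 ang -100.36067537798401 [ 0.002 -1.     0.002]
```

View pics/f3.png

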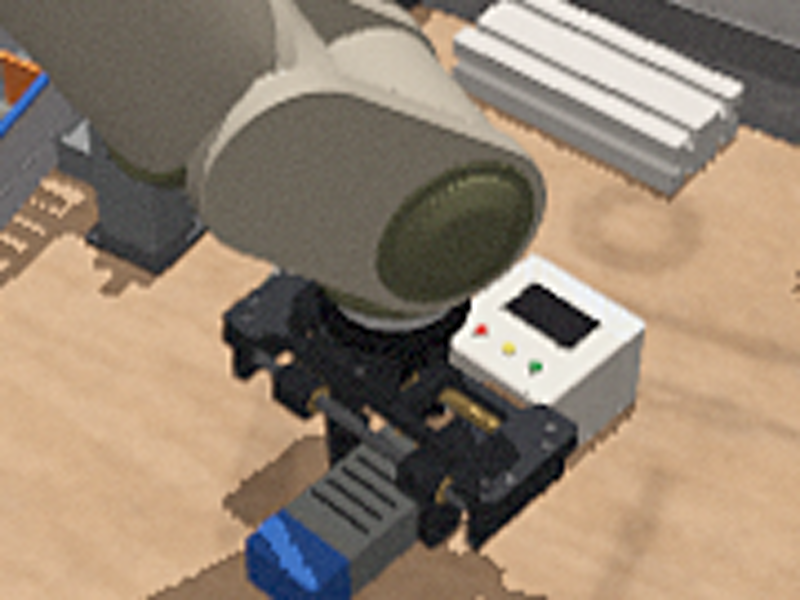

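Descend in small steps, checking force.

Emit:
carry_out --targets '[[[0,3,0],[0,0,0]],[[0,6,0],[0,0,0]],[[0,8,0],[0,0,0]],[[0,8,0],[0,0,0]]]'

```text
time: 16.15
ee_pos: [0.4936, -0.1585, 0.0233]
tool_rot: [0.453, -0.543, 0.543, -0.452]
ft_force: [0.2, 0.9, -3.3]
gripper_width: 0.0496
```

```bash
python3 st.py
```

```text
[ 0.4936 -0.1585  0.0233] 16.15 F [ 0.21    0.9233 -3.2543] M [-0.0199  0.1038  0.0278] w 0.049561640220908865 ang -100.40279668746525 [ 0.001 -1.    -0.001]
```

Emit:
carry_out --targets '[[[0,1.5,0],[0,0,0]],[[0,2.5,0],[0,0,0]],[[0,2.5,0],[0,0,0]]]'

```text
time: 16.45
ee_pos: [0.4936, -0.1585, 0.0208]
tool_rot: [0.453, -0.543, 0.543, -0.452]
ft_force: [0.3, 0.0, -2.9]
gripper_width: 0.0499
```

```bash
python3 st.py
```

```text
[ 0.4936 -0.1585  0.0208] 16.45 F [ 0.2937  0.0025 -2.8959] M [ 0.0027  0.1074 -0.0129] w 0.04989155634573715 ang -100.40554506489126 [ 0.001 -1.    -0.001]
```

Emit:
carry_out --targets '[[[0,1.5,0],[0,0,0]],[[0,2.5,0],[0,0,0]],[[0,2.5,0],[0,0,0]]]'

```text
time: 16.75
ee_pos: [0.4937, -0.1585, 0.0187]
tool_rot: [0.453, -0.543, 0.544, -0.452]
ft_force: [-0.1, 0.0, 2.9]
gripper_width: 0.0496
```

```bash
python3 st.py
```

```text
[ 0.4937 -0.1585  0.0187] 16.75 F [-0.0913  0.0366  2.9221] M [0.196  0.3182 0.0049] w 0.04961150502553436 ang -100.40515942396522 [ 0.002 -1.    -0.   ]
```

Emit:
carry_out --targets '[[[0,0,0],[0,0,0]],[[0,0,0],[0,0,0]],[[0,0,0],[0,0,0]],[[0,0,0],[0,0,0]],[[0,0,0],[0,0,0]],[[0,-10,0],[0,0,0]],[[0,-40,0],[0,0,0]],[[0,-80,0],[0,0,0]],[[0,-100,0],[0,0,0]],[[0,-100,0],[0,0,0]]]' --claw 0.7

```text
time: 17.75
ee_pos: [0.4948, -0.1589, 0.1217]
tool_rot: [0.452, -0.541, 0.546, -0.453]
ft_force: [0.6, -0.4, -0.0]
gripper_width: 0.0749
```

```bash
python3 st.py;python3 - <<'E'
from g import *
for c in('scene','top'):
    save(c,'h_'+c)
    for n in['pack_nose','pack_tail','pack']:
        for x in r.place_of(c,n)[:2]: print(c,n,x['xy'],round(x['confidence'],2),ray(c,x['xy'],.018 if n!='pack' else 0))
im=cv2.imread('pics/h_scene.png');cv2.imwrite('pics/h1.png',cv2.resize(im[210:320,220:360],None,fx=5.5,fy=5.4,interpolation=2))
im=cv2.imread('pics/h_top.png');cv2.imwrite('pics/h2.png',cv2.resize(im[190:310,250:390],None,fx=5,fy=5,interpolation=2))
E
```

```text
[ 0.4948 -0.1589  0.1217] 17.75 F [ 0.5757 -0.4462 -0.0399] M [-0.0577  0.153   0.0364] w 0.07493428969555048 ang -100.39555260005434 [ 0.004 -1.     0.005]
scene pack_nose [296.6, 273.8] 0.91 [ 0.5317 -0.1609  0.018 ]
scene pack_tail [261.3, 305.9] 0.96 [ 0.4064 -0.1428  0.018 ]
top pack_tail [313.6, 289.2] 0.65 [ 0.4087 -0.1463  0.018 ]
top pack [314.8, 266.7] 0.55 [ 0.4697 -0.15    0.    ]
```

View pics/h1.png

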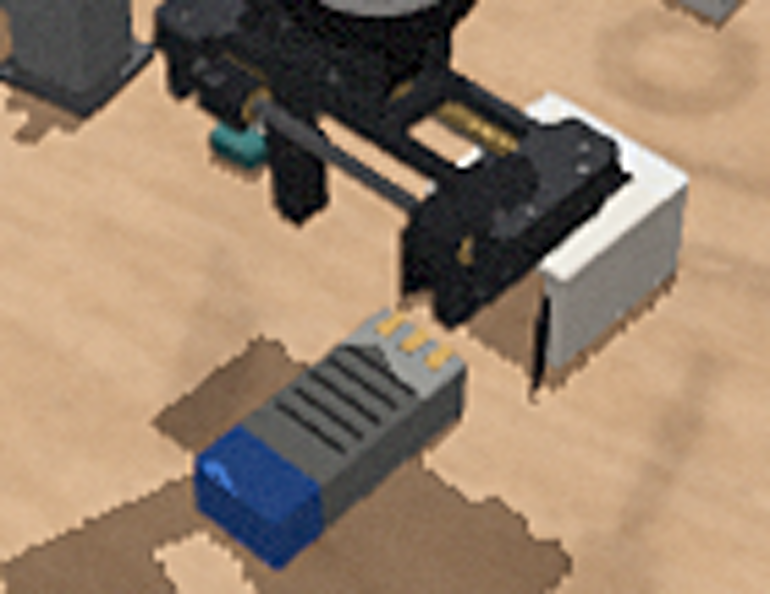

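View pics/h2.png

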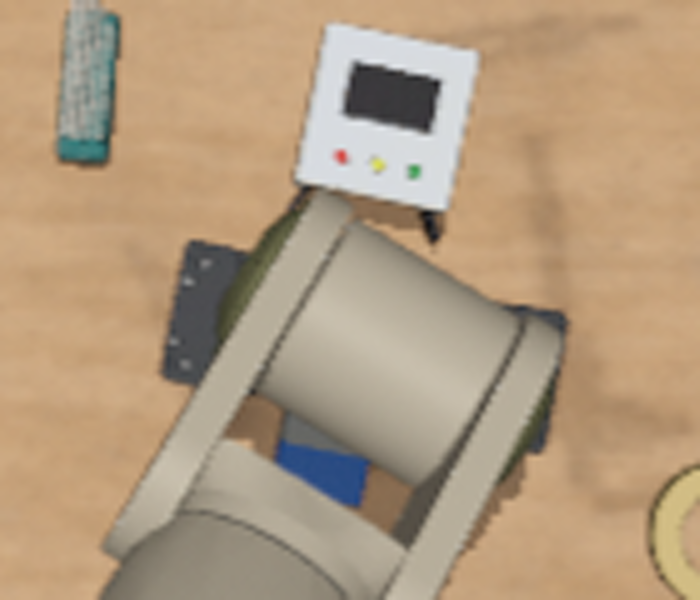

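Emit:
carry_out --targets '[[[0,0,-40],[0,0,0]],[[0,0,-75],[0,0,0]],[[0,0,-75],[0,0,0]],[[0,30,-75],[0,0,0]],[[0,60,-75],[0,0,0]],[[0,85,-75],[0,0,0]],[[0,95,-75],[0,0,0]],[[0,98,-75],[0,0,0]],[[0,98,-75],[0,0,0]]]'

```text
time: 19.05
ee_pos: [0.4203, -0.1452, 0.0207]
tool_rot: [0.453, -0.543, 0.544, -0.452]
ft_force: [0.1, 0.4, -0.4]
gripper_width: 0.0749
```

```bash
python3 st.py;python3 - <<'E'
from g import *
save('scene','i1',(200,190,360,310))
E
```

```text
[ 0.4203 -0.1452  0.0207] 19.05 F [ 0.0704  0.3622 -0.3864] M [ 0.0596  0.1584 -0.008 ] w 0.07491750096538966 ang -100.39990014562245 [ 0.002 -1.    -0.   ]
```

View pics/i1.png

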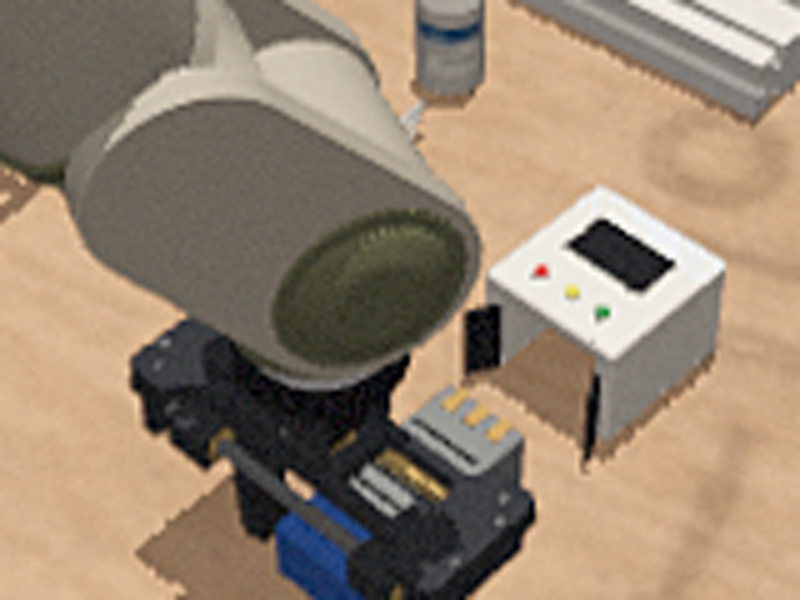

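Emit:
carry_out --targets '[[[0,0,0],[0,0,0]],[[0,0,0],[0,0,0]],[[0,0,0],[0,0,0]],[[0,0,0],[0,0,0]],[[0,0,0],[0,0,0]]]' --claw -1 --grip_force 30

```text
time: 19.6
ee_pos: [0.42, -0.1451, 0.0208]
tool_rot: [0.453, -0.543, 0.544, -0.452]
ft_force: [-1.4, 0.3, 7.1]
gripper_width: 0.0498
```

```bash
python3 st.py;python3 - <<'E'
from g import *
save('scene','i2',(240,200,360,290))
d=np.array([np.cos(-.18),np.sin(-.18)])
t=np.array([.611,-.179])
delta((*(t-.14*d),.0207),pose(-np.pi/2-.18))
E
```

```text
[ 0.42   -0.1451  0.0208] 19.6 F [-1.3529  0.2662  7.1286] M [0.0403 0.2516 0.0062] w 0.049769315568111615 ang -100.4031996068037 [ 0.002 -1.     0.   ]
shift [-0.9  0.1 54. ] turn [-0.   -0.01  0.01]
```

View pics/i2.png

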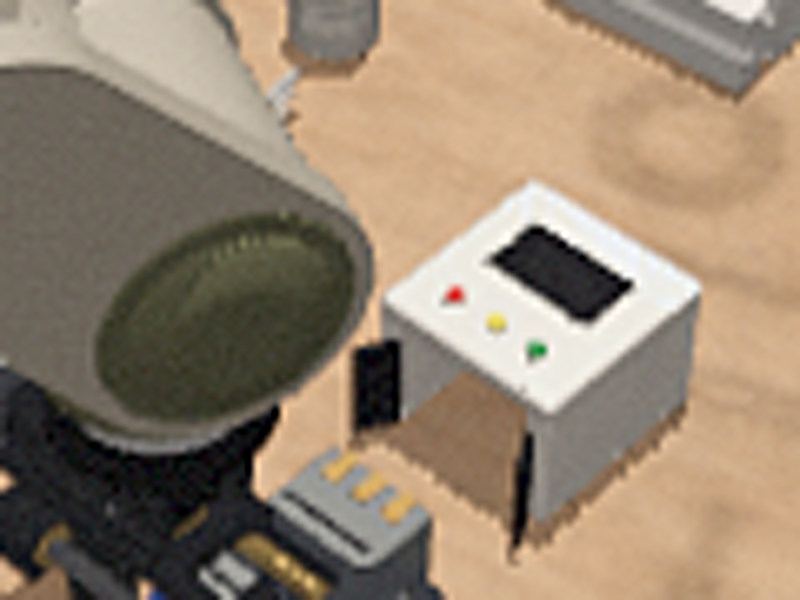

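Emit:
carry_out --targets '[[[-0.5,-0.5,10],[0,0,0]],[[-1,-0.5,20],[0,0,0]],[[-1,-0.5,30],[0,0,0]],[[-1,-0.5,40],[0,0,0]],[[-1,-0.5,50],[0,0,0]],[[-1,-0.5,60],[0,0,0]],[[-1,-0.5,60],[0,0,0]],[[-1,-0.5,60],[0,0,0]]]'

```text
time: 20.45
ee_pos: [0.4796, -0.155, 0.0209]
tool_rot: [0.453, -0.543, 0.544, -0.452]
ft_force: [1.5, 0.2, -0.3]
gripper_width: 0.05
```

```bash
python3 st.py;python3 - <<'E'
from g import *
save('scene','i3',(240,200,360,290));save('top','i4',(270,190,370,265))
d=np.array([np.cos(-.18),np.sin(-.18)])
t=np.array([.611,-.179])
delta((*(t-.081*d),.0207),pose(-np.pi/2-.18))
E
```

```text
[ 0.4796 -0.155   0.0209] 20.45 F [ 1.4568  0.199  -0.2747] M [-0.0428 -0.0181  0.0259] w 0.04995653058586607 ang -100.39997201094882 [ 0.002 -1.     0.   ]
shift [ 0.1  0.2 53.2] turn [ 0.   -0.01  0.01]
```

View pics/i3.png

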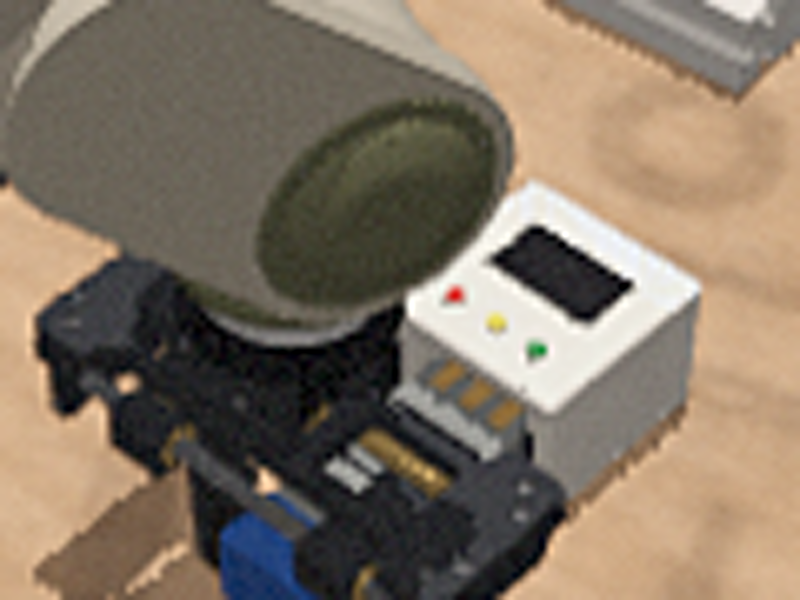

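View pics/i4.png

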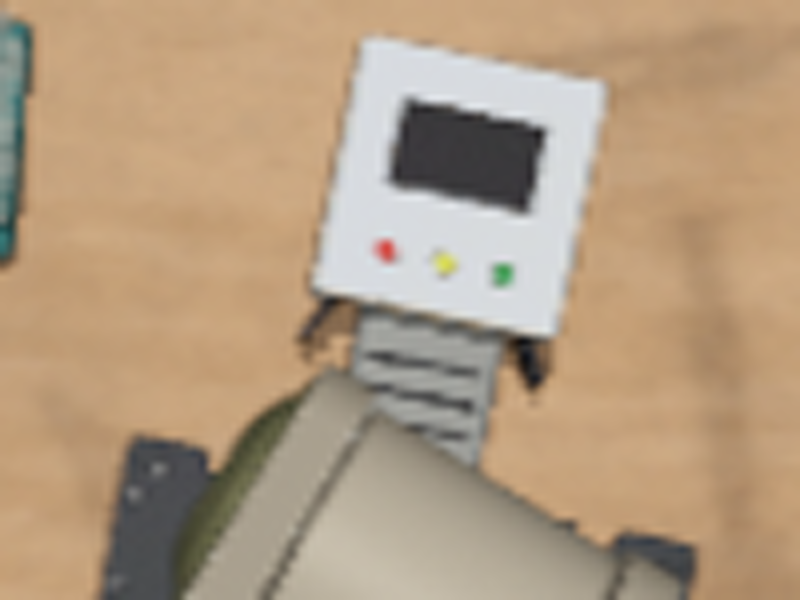

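Emit:
carry_out --targets '[[[0,0,10],[0,0,0]],[[0,0,20],[0,0,0]],[[0,0,30],[0,0,0]],[[0,0,38],[0,0,0]],[[0,0,45],[0,0,0]],[[0,0,45],[0,0,0]]]'

```text
time: 21.15
ee_pos: [0.5245, -0.1632, 0.0209]
tool_rot: [0.453, -0.543, 0.544, -0.452]
ft_force: [2.0, -0.0, 0.1]
gripper_width: 0.0497
```

```bash
python3 st.py
```

```text
[ 0.5245 -0.1632  0.0209] 21.15 F [ 1.9902 -0.0121  0.0518] M [-0.0428 -0.1061 -0.0075] w 0.04965903510153315 ang -100.39219551479457 [ 0.002 -1.     0.001]
```

Emit:
carry_out --targets '[[[0,0,2],[0,0,0]],[[0,0,4],[0,0,0]],[[0,0,5],[0,0,0]],[[0,0,5],[0,0,0]]]'

```text
time: 21.55
ee_pos: [0.5283, -0.1638, 0.0209]
tool_rot: [0.453, -0.543, 0.544, -0.452]
ft_force: [-0.3, -0.0, 0.5]
gripper_width: 0.0498
```

```bash
python3 st.py
```

```text
[ 0.5283 -0.1638  0.0209] 21.55 F [-0.2736 -0.0154  0.484 ] M [ 0.0543  0.2694 -0.0538] w 0.049802519030601754 ang -100.40713776192777 [ 0.002 -1.    -0.   ]
```

Emit:
carry_out --targets '[[[0,0,1],[0,0,0]],[[0,0,2],[0,0,0]],[[0,0,3],[0,0,0]],[[0,0,3],[0,0,0]]]'

```text
time: 21.95
ee_pos: [0.5287, -0.1638, 0.0209]
tool_rot: [-0.455, 0.545, -0.542, 0.451]
ft_force: [-14.3, 0.5, 9.7]
gripper_width: 0.0497
```

```bash
python3 st.py
```

```text
[ 0.5287 -0.1638  0.0209] 21.95 F [-14.2531   0.4979   9.6631] M [-0.1495  2.1772 -0.218 ] w 0.04971697290833685 ang -100.38636538694584 [ 0.001 -1.    -0.007]
```

Emit:
carry_out --targets '[[[0,0,0],[0,0,0]],[[0,0,0],[0,0,0]],[[0,0,0],[0,0,0]],[[0,0,0],[0,0,0]],[[0,0,0],[0,0,0]]]' --claw 0.7

```text
time: 22.45
ee_pos: [0.5314, -0.1644, 0.0209]
tool_rot: [0.453, -0.543, 0.544, -0.452]
ft_force: [-0.3, -0.8, 0.4]
gripper_width: 0.0748
```

Emit:
carry_out --targets '[[[0,-5,-3],[0,0,0]],[[0,-25,-4],[0,0,0]],[[0,-60,-4],[0,0,0]],[[0,-100,-20],[0,0,0]],[[0,-150,-60],[0,0,0]],[[0,-180,-100],[0,0,0]],[[200,-180,-100],[0,0,0]],[[200,-180,-100],[0,0,0]],[[200,-180,-100],[0,0,0]],[[200,-180,-100],[0,0,0]],[[200,-180,-100],[0,0,0]],[[200,-180,-100],[0,0,0]]]'

```text
time: 23.65
ee_pos: [0.3963, -0.3431, 0.2012]
tool_rot: [-0.453, 0.544, -0.544, 0.452]
ft_force: [0.5, -0.5, -1.0]
gripper_width: 0.0748
```

```bash
python3 st.py;python3 - <<'E'
from g import *
save('scene','j1',(240,200,360,290));save('top','j2',(270,190,370,265))
save('scene','j3');save('top','j4')
for c in('scene','top'):
    for n in['pack_tail','pack']:
        for x in r.place_of(c,n)[:1]: print(c,n,x['xy'],round(x['confidence'],2),ray(c,x['xy'],.018 if n!='pack' else 0))
d=np.array([np.cos(-.18),np.sin(-.18)])
print('expected tail',np.array([.611,-.179])-.095*d)
E
```

```text
[ 0.3963 -0.3431  0.2012] 23.65 F [ 0.527  -0.4561 -1.0003] M [-0.0022  0.1812 -0.0074] w 0.07478753638148823 ang -100.51538868700497 [ 0.001 -1.    -0.001]
scene pack_tail [290.3, 278.2] 0.76 [ 0.5116 -0.1553  0.018 ]
scene pack [309.8, 268.3] 0.88 [ 0.5784 -0.1718  0.    ]
top pack_tail [318.1, 252.1] 0.88 [ 0.5105 -0.1579  0.018 ]
top pack [322.7, 229.6] 0.86 [ 0.5735 -0.1713  0.    ]
expected tail [ 0.5175 -0.162 ]
```

View pics/j1.png

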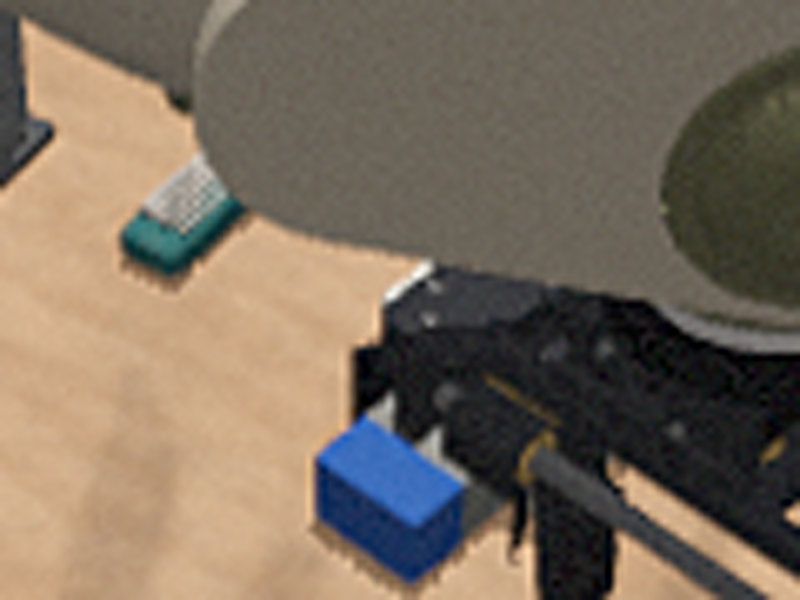

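View pics/j2.png

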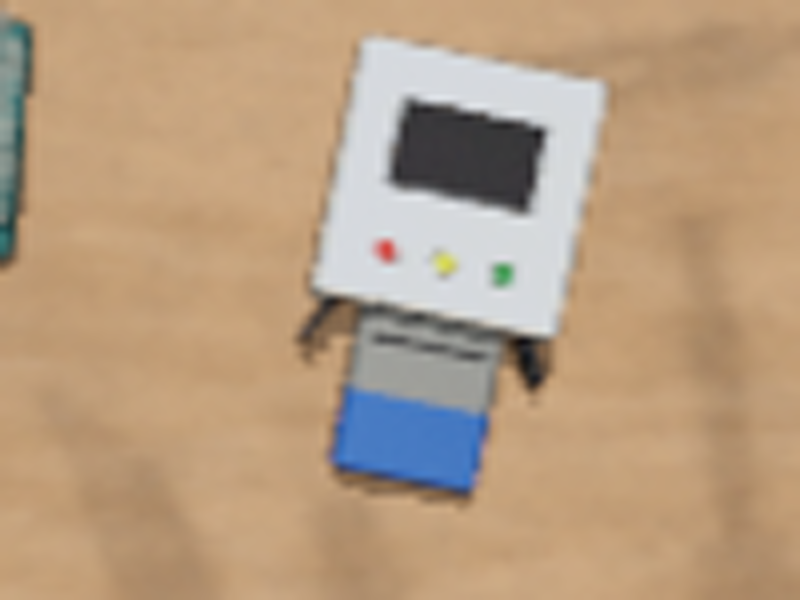

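View pics/j4.png

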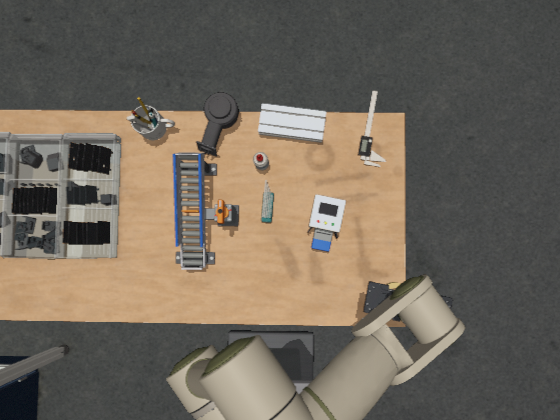

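```bash
python3 - <<'E'
from g import *
d=np.array([np.cos(-.18),np.sin(-.18)]);nn=np.array([-d[1],d[0]]);t=np.array([.611,-.179])
for u,v in((335,465),(473,488),(345,387),(488,412)):
    X=ray('top',(u/8+269.5,v/8+189.5),.036);e=X[:2]-t;print((u,v),'tester xy',e@d,e@nn)
# front edge of tester top as reference, z=.064 expected x -.04
for u,v in((313,288),(553,335)):
    X=ray('top',(u/8+269.5,v/8+189.5),.064);e=X[:2]-t;print('mouth',e@d,e@nn)
E
```

```text
(335, 465) tester xy -0.09428358503974975 0.023917090751415647
(473, 488) tester xy -0.0929859461793288 -0.02363446062099163
(345, 387) tester xy -0.06752459968487765 0.02554709969586555
(488, 412) tester xy -0.0666001126004652 -0.023862119124042007
mouth -0.03786068738023187 0.043261416659572546
mouth -0.03805767272913292 -0.0384121257862777
```

```bash
python3 - <<'E'
from workcell import r
print(r.state()['time']);print(r.hand_in())
E
```

```text
24.05
the job is handed in; nothing more can be done
None
```

The battery pack is docked against the tester's back stop and the job is handed in, at 24.1 s of the 72 s allowed. `hand_in` reports no verdict.

**What I did**
- Turned the knob clockwise to its stop, where the wrist moment read about 0.45 N m against the spring's 0.11. I held it there until the pack showed at the foot of the chute, then let go. Later pictures show the knob and gate back at rest.
- Lifted the pack by its contact end, turned it round and set it flat on the bench in front of the tester, then released it.
- Took it again by the blue end and slid it into the bay until it met the stop with about 14 N, then released it and backed off.

**Last checks**
- In the top picture the pack's rear face lies at tester x of about -94 mm (both edges within 1.5 mm), against -95 mm expected. Measured the same way, the mouth edge reads about 2 mm too far in, so the true value is about -95.5 mm.
- The pack sits centred and square in the bay.
- The network's `pack_tail` point disagreed, placing the rear end about 7 mm further out in both cameras. I trusted the edge measurement and the contact force instead.
- The glue bottle and hex keys look unmoved in the last top picture. The tape roll was mostly hidden under the arm there, so its position is not confirmed, but the gripper never went lower than about 0.2 m near it.

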